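Stop the tube shaker and move its rack to the cold plate

TASK

Stop the tube shaker by turning its timer knob back until the pointer is on the zero mark, without running on into the continuous-run side. Only then swing the clear hood fully up and back, lift the tube rack out without tipping it and set it gently on the cold plate, squarely in the middle. Leave the timer on zero and the hood open, and do not disturb the deep-well plate, the bottle or the jar standing near.

Things in the scene. Friction and masses are not known exactly. Their poses are not given: they have to be found in the camera images.
- shaker: the bench tube shaker, white, 210 mm deep (its x) by 300 mm wide (its y), fixed to the bench; origin under its centre, its -x side is the operator's front, z up. The console (94 mm wide, centred at y +103 mm, top 137 mm high) carries the timer; the rest is a 70 mm high deck with the platform (a rubber mat whose top is 80 mm above the bench, centred at x +22, y -52 mm, with 3 mm thick lips 6 mm above the mat round it) under the clear hood
- timer (a joint): reading of the timer knob (rad): 0 = pointer on the zero mark, grows clockwise seen from above (0.087 rad a minute, start somewhere between 0.6 and 1.9); turn it anticlockwise to come down to 0; there is no stop at zero, the knob runs on to -0.6 in the continuous-run sector (marked by a short black arc on the scale plate just anticlockwise of zero). It is stiff with friction (about 0.06 N m) and stays where it is left
- timer_grip (a point): on the vertical axis of the timer knob, 30 mm above the console's scale plate, inside the raised grip bar; x points along the bar to its pointer nose. The black bar is 60 mm long, 15 mm wide (flat upright sides) and stands 32 mm above a round skirt 66 mm across and 8 mm high; bar top 10 mm above this point. The white line runs along the bar top to the nose; the nose, the last 10 mm, is narrower (10 mm)
- timer_zero (a point): the zero mark: the longest and thickest of the ticks round the knob, on the scale plate 39 mm from the knob's axis, in the shaker's +x direction (away from the operator)
- hood (a joint): opening angle of the clear hood (rad): 0 = shut, 1.9 = stop, fully back; from about 1.5 the rack can be reached straight from above; its hinge is stiff and holds it at any angle; about 4 N at the handle moves it. Standing open it reaches 220 mm above the bench behind the rack and its side walls stand 92 mm either side of the rack's centre line: draw the rack a little towards the front before moving it sideways
- hood_hinge (a point): middle of the hood's hinge line, at the hood's rear lower edge, 72 mm above the bench; the hinge axis is the shaker's y. The hood is a clear box 140 mm deep, 184 mm wide, 88 mm high with 4 mm walls, open below
- hood_handle (a point): middle of the hood's handle: a round bar 13 mm thick, 100 mm between its posts, parallel to the shaker's y, 42 mm in front of the hood's front wall and 22 mm below its top; shut, it lies 182 mm in front of the hinge line and 66 mm above it; moves with the hood
- rack: the grey tube rack to be moved, a block 100 mm (its x) by 56 mm (its y) by 50 mm high with flat sides and two rows of five white caps 10 mm higher, about 0.25 kg; origin at the centre of its underside, z up. Starts on the shaker's platform under the hood, long side along the shaker's x
- cold_plate: the cold plate, a grey housing 190 mm (its x) by 140 mm (its y) with an aluminium top 170 by 120 mm, fixed; origin under its centre
- cold_top (a point): centre of the cold plate's flat aluminium top, 50 mm above the bench; x and y as the cold plate's
- deepwell: bystander: white deep-well plate 86 x 128 x 40 mm, origin under its centre
- media_bottle: bystander: clear bottle 64 mm across, 135 mm high, origin under its centre
- jar: bystander: amber jar 52 mm across, 70 mm high, origin under its centre

How it is judged:
By the outcome, as a careful person would: the job done as asked, in the order asked, and still so for the second after the job is handed in, with the robot touching nothing.
It also fails if it takes over 72 s, if anything falls off the work surface, if the arm or the gripper's body presses on something with over 40 N, if the wrist force passes 120 N, or if a joint passes its speed limit or range.

ROBOT

A 6-joint arm with a two-finger parallel gripper is mounted at the origin on the work surface. World frame = base frame: x ahead of the robot, y to its left, z up, the work surface at z = 0. Lengths are in m, angles in rad, forces in N, time in s.
With the tool pointing down it reaches from about 0.275 to 0.75 m from the base axis. Payload 10.2 kg.
Tool frame: the origin (TCP) lies between the finger pads; the fingertips stand ahead of it and the grasp point (between the pads) lies 5 mm behind it (manip.tip_extent is the z of the fingertips in the tool frame, in m); z points along the fingers, y is the line along which they close (so a half turn about z gives the same grasp; the last joint's range is limited). The gripper opens to 88 mm and grips with 3 to 60 N. Pads are 18 mm wide; open, the fingers measure 123 mm over their backs; the gripper's body (75 mm by 187 mm) begins 45 mm behind the grasp point.
Start: joints at [1.045, 0.313, 1.498, -0, 1.331, -0.223], TCP at [0.157, 0.501, 0.253] pointing down, gripper open.
Joint ranges: [-2.94, 2.94], [-0.97, 2.17], [0.19, 2.56], [-1.23, 4.37], [0.02, 3.11], [-2.88, 2.88]. Speed limits (rad/s): [2.39, 2.39, 3.01, 3.14, 3.14, 3.14].

INTERFACE

Orientations are given as a unit quaternion [x, y, z, w].
In Python, from plant import manip gives the robot as it stands.
- The arm moves only by the tool jog_arm, never from a script. Its argument "series" is a list that holds one entry, the list of rows, each a list of 7 numbers: the shift along the tool's x, y, z in cm, then the turn, a rotation vector about the tool's x, y, z in rad, then the finger opening in cm, from 0 to 8.81. A call has 1 to 20 rows; each row is the pose to reach, as a shift and turn from the pose commanded when the call began, along the tool's axes at that moment; what a row does not reach only later rows make up. A row lasts 1/8 s, in which the tool goes at most 62.5 mm and 10.7 degrees, less where a joint would pass 70% of its speed; a pose out of reach is approached as far as the arm can. A call with a gripper value outside its range is refused whole. The fingers move at their own pace and stop on an object; the grip force is fixed at half the most. Time passes only in rows, so rows that repeat a pose let the fingers close. It gives the time, the measured TCP pose, the force, the opening and the grip force at its end, in the units of the state.
- manip.sense(): the state, without advancing time (a new reading comes with each control period).
- manip.get_image(name): name is "scene" or "top" or "wrist"; returns a dict with "pixels" (480x640x3 uint8, red, green, blue), "fx", "fy", "cx", "cy" (pixels), "rvec" (rotation vector, rad) and "tvec" (3), from world to camera coordinates, as OpenCV has them. Camera axes: x right, y down, z forward; pixel columns grow to the right and rows downward; lengths in m; the calibration is good to about 2 mm. A picture is of the moment at which its call begins. There is no depth.
- manip.sign_off(): hands the job in; it is judged then, once.
The state is a dict: "time": time; "q": joint angles; "qd": joint speeds; "effort": joint torques, N m; "tool_pos": TCP position; "eef_rot": TCP orientation; "contact_force": force on the tool from outside, world axes, zero at the start; "ft_torque": the same for the moment, N m; "gripper_width": finger opening in m; "grasp_force": force on a finger pad.
Only numpy, scipy, OpenCV 4.12 (cv2) and the standard library are available. Lean on these libraries where they do the work, as an engineer would, in place of code of your own. Each camera call takes 0.05 s, during which the arm holds its last target. There are 200 camera calls.

## Working session

There is one attempt and no reset: what is moved stays moved. The work goes in short steps, Python scripts to look and compute and a tool call to move; the robot and the scene stay as the last step left them, time stands still between calls to the robot, and variables do not carry over. Pictures are saved under pics/ and viewed, at most 10 in all, crops included, and the job is handed in when it is done.

Besides the shell and the picture viewer there is one more tool, called after ">>>" as name([rows], argument=value, ...), one row to a line, values as JSON. jog_arm: Moves the arm, as the interface text tells. Its arguments: {"type":"object","properties":{"series":{"type":"array","items":{"type":"array","items":{"type":"array","items":{"type":"number"}}}}},"required":["series"]}

```bash
mkdir -p pics; cat > h.py <<'E'
import numpy as np, cv2
from scipy.spatial.transform import Rotation as R
from plant import manip
def im(n,f=None):
    d=manip.get_image(n); 
    if f: cv2.imwrite('pics/'+f,d['pixels'][:,:,::-1])
    return d
def ray(d,u,v,z):
    M=cv2.Rodrigues(np.array(d['rvec'],float))[0]; t=np.array(d['tvec'],float).ravel()
    c=-M.T@t; r=M.T@np.array([(u-d['cx'])/d['fx'],(v-d['cy'])/d['fy'],1])
    return c+r*(z-c[2])/r[2]
def proj(d,P):
    M=cv2.Rodrigues(np.array(d['rvec'],float))[0]; p=M@np.array(P)+np.array(d['tvec'],float).ravel()
    return p[0]/p[2]*d['fx']+d['cx'],p[1]/p[2]*d['fy']+d['cy']
def rel(P,yaw=None):
    s=manip.sense(); r=R.from_quat(s['eef_rot']); print('shift cm',np.round(r.inv().apply(np.array(P)-s['tool_pos'])*100,2))
E
python3 -c "
from h import *
import pickle
a={n:im(n,n+'0.png') for n in ['top','scene']}
pickle.dump(a,open('a.pkl','wb'))
for n in a: print({k:a[n][k] for k in a[n] if k!='pixels'})
s=manip.sense();print(s, manip.tip_extent); print(R.from_quat(s['eef_rot']).as_matrix().round(3))
"
```

```text
{'fx': 608.3813558470295, 'fy': 608.3813558470295, 'cx': 327.59798539919944, 'cy': 243.63072433352107, 'rvec': array([ 2.14147869, -2.09474444,  0.18258424]), 'tvec': array([0.02009382, 0.52172107, 1.42661204])}
{'fx': 548.8905638474289, 'fy': 548.8905638474289, 'cx': 329.31037539056774, 'cy': 242.9311944723331, 'rvec': array([ 1.85578982,  1.98692262, -0.56646729]), 'tvec': array([-0.00246975, -0.35947748,  1.4511111 ])}
{'time': 0.1, 'q': array([ 1.04460721e+00,  3.13411170e-01,  1.49833046e+00,  1.66961639e-05,
        1.33097140e+00, -2.23431134e-01]), 'qd': array([-0.00149258, -0.00304594, -0.00226239, -0.00029118, -0.00052314,
       -0.00219245]), 'effort': array([ 3.56174329e-03, -4.02814364e+01, -2.52646476e+01,  6.95172697e-02,
        3.42034560e-02, -8.91502373e-05]), 'tool_pos': array([0.1564583 , 0.50094924, 0.25222106]), 'eef_rot': array([ 1.50803440e-01,  9.88563609e-01, -5.18332988e-04, -2.12628901e-04]), 'contact_force': array([0.05250656, 0.61147759, 0.62666917]), 'ft_torque': array([ 0.00050502, -0.0421566 ,  0.04402148]), 'grasp_force': 0.0, 'gripper_width': 0.08829034325957685} 0.014
[[-0.955  0.298 -0.001]
 [ 0.298  0.955 -0.001]
 [ 0.    -0.001 -1.   ]]
```

View pics/top0.png

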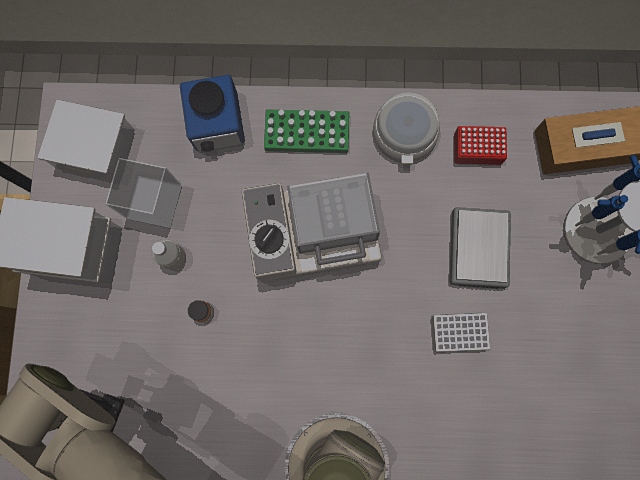

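View pics/scene0.png

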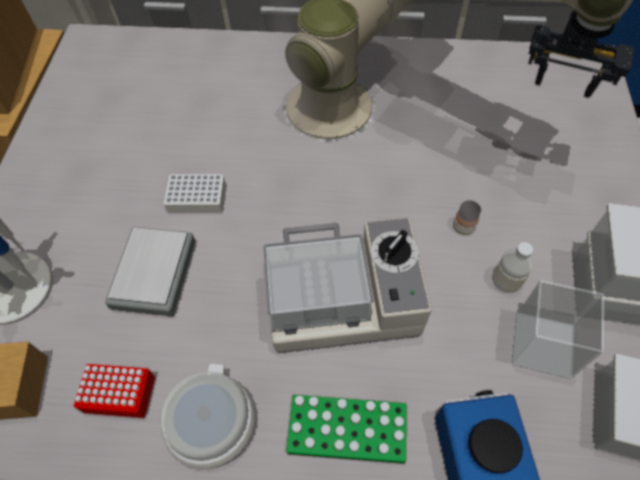

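The top view shows the knob at about (268,238), the hood handle at (340,250), the cold plate at (481,247), the deep-well plate at (461,332), the bottle at (168,255) and the jar at (200,312). The scene view agrees. Next I'll enlarge the shaker.

```bash
python3 -c "
from h import *
import pickle
a=pickle.load(open('a.pkl','rb'));p=a['top']['pixels'][160:300,235:395]
cv2.imwrite('pics/c1.png',cv2.resize(p[:,:,::-1],(800,700)[:2] if 0 else (640,560),interpolation=cv2.INTER_CUBIC))
p=a['top']['pixels'][195:300,440:530]
d=a['top']
for n,u,v,z in [('knob',268,238,.177),('cp tl',455,208,.05),('cp tr',510,211,.05),('cp br',507,287,.05),('cp bl',452,284,.05),('dw',461,332,.04),('jar',200,311,.07),('bot',163,250,.13)]: print(n,ray(d,u,v,z).round(3))
"
```

```text
knob [0.507 0.162 0.177]
cp tl [ 0.616 -0.278  0.05 ]
cp tr [ 0.611 -0.411  0.05 ]
cp br [ 0.425 -0.398  0.05 ]
cp bl [ 0.429 -0.268  0.05 ]
dw [ 0.316 -0.289  0.04 ]
jar [0.35  0.327 0.07 ]
bot [0.483 0.407 0.13 ]
```

View pics/c1.png

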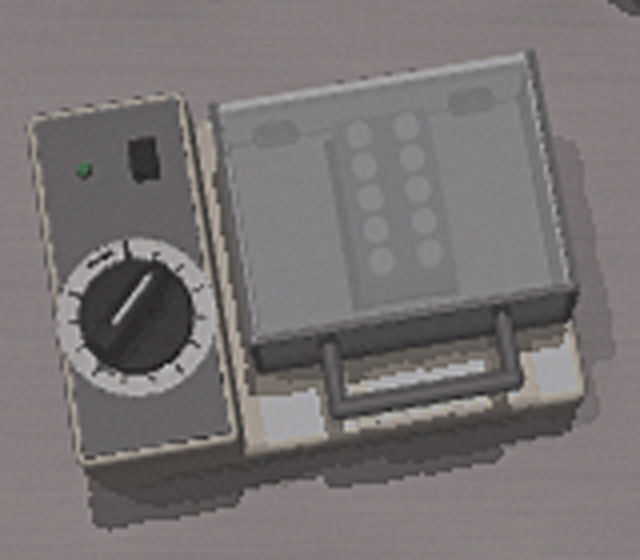

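The crop is 4x with its origin at (235,160). It shows the knob centre at (136,317), the zero tick at (127,250), the white line from (117,323) to (150,277), and the handle bar from (338,411) to (514,383). The console corners are at (30,118), (185,95), (238,435) and (82,463).

```bash
cat > m.py <<'E'
from h import *
import pickle
from scipy.optimize import least_squares
d=pickle.load(open('a.pkl','rb'))['top']
f=lambda u,v,z: ray(d,235+u/4,160+v/4,z)
P=[(30,118),(185,95),(238,435),(82,463)]; Q=[(.105,.15),(.105,.056),(-.105,.056),(-.105,.15)]
W=np.array([f(u,v,.137)[:2] for u,v in P]);Q=np.array(Q)
rot=lambda a:np.array([[np.cos(a),-np.sin(a)],[np.sin(a),np.cos(a)]])
s=least_squares(lambda p:((rot(p[2])@Q.T).T+p[:2]-W).ravel(),[.5,0,0]).x
print('shaker',s.round(4),'res',((rot(s[2])@Q.T).T+s[:2]-W).round(4).tolist())
k=f(136,317,.145);z=f(127,250,.137);a=f(117,323,.177);b=f(150,277,.177)
print('knob',k,'zero',z,'ang zero',np.arctan2(*(z-k)[1::-1]),'ang ptr',np.arctan2(*(b-a)[1::-1]),'line',a,b)
h1,h2=f(338,411,.138),f(514,383,.138);print('handle',h1,h2,(h1+h2)/2)
S=lambda w: rot(-s[2])@(w[:2]-s[:2])
for n,w in [('knob',k),('handle',(h1+h2)/2),('lineA',a),('lineB',b)]: print(n,S(w).round(4))
caps=[(358,133),(406,126),(380,261),(429,252)]
c=np.array([f(u,v,.14)[:2] for u,v in caps]);print('rack',c.mean(0).round(4),S(c.mean(0)).round(4), 'axis',np.arctan2(*((c[0]+c[1]-c[2]-c[3])[::-1])))
E
python3 m.py
```

```text
shaker [0.5555 0.0655 0.1892] res [[0.0023, 0.002], [0.0044, -0.0009], [-0.0034, -0.003], [-0.0032, 0.0018]]
knob [0.51042063 0.16328028 0.145     ] zero [0.55098716 0.17096111 0.137     ] ang zero 0.18712401808204915 ang ptr -0.5789434112495095 line [0.5006519  0.17002373 0.177     ] [0.52704418 0.15277217 0.177     ]
handle [0.46002972 0.0475048  0.138     ] [ 0.4781937  -0.05176024  0.138     ] [ 0.46911171 -0.00212772  0.138     ]
knob [-0.0259  0.1045]
handle [-0.0976 -0.0502]
lineA [-0.0342  0.113 ]
lineB [-0.0116  0.0911]
rack [0.5872 0.019 ] [ 0.0223 -0.0516] axis 0.191912451147677
```

Shaker pose: about (0.556, 0.066), yaw 0.19. The timer reads roughly 0.77. I'll move above the knob with the fingers lined up across the bar.

>>> jog_arm([
  [[-5,-2.5,0,0,0,0.05,8],[-10,-5,0,0,0,0.1,6],[-15,-7.4,0,0,0,0.15,4],[-20,-9.9,0,0,0,0.2,4],[-25,-12.4,0,0,0,0.25,4],[-30,-14.8,0,0,0,0.276,4],[-35,-17.3,0,0,0,0.276,4],[-40,-19.8,0,0,0,0.276,4],[-43.9,-21.7,0,0,0,0.276,4],[-43.9,-21.7,0,0,0,0.276,4],[-43.9,-21.7,0,0,0,0.276,4],[-43.9,-21.7,0,0,0,0.276,4]],
])

```text
time: 1.6
tool_pos: [0.5101, 0.164, 0.2529]
eef_rot: [0.285, 0.959, 0.0, -0.0]
contact_force: [-0.4, -0.4, -0.2]
gripper_width: 0.0399
grasp_force: 0.0
```

```bash
python3 -c "
from h import *
import pickle
d=im('wrist','w1.png');pickle.dump(d,open('w1.pkl','wb'))
s=manip.sense();print(s['time'],s['tool_pos'],R.from_quat(s['eef_rot']).as_matrix().round(3))
print([proj(d,p) for p in [(.510,.163,.145),(.5,.17,.177),(.527,.1528,.177),(.549,.1705,.137)]])"
```

```text
1.65 [0.51023351 0.1639926  0.25290578] [[-0.838  0.546  0.   ]
 [ 0.546  0.838  0.   ]
 [-0.     0.    -1.   ]]
[(np.float64(317.4119466891279), np.float64(240.16790069376708)), (np.float64(318.0947371755438), np.float64(235.7574048800736)), (np.float64(318.71750592823327), np.float64(292.9774895938575)), (np.float64(360.9460501359085), np.float64(279.54847824554025))]
```

View pics/w1.png

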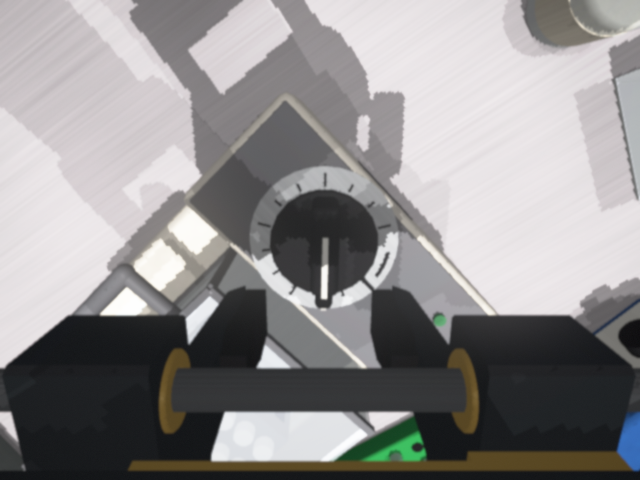

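The wrist view shows the skirt centred at about (324,242), the white line from (325,238) to (323.5,300) and the zero tick near (372,287), with the black arc at (382,265). The bar's line is almost parallel to the pads.

```bash
python3 -c "
from h import *
import pickle
d=pickle.load(open('w1.pkl','rb'));s=manip.sense()
k=ray(d,324,242,.145);a=ray(d,325,238,.177);b=ray(d,323.5,300,.177);z=ray(d,372,287,.137)
print(k,a,b,z,'ptr',np.arctan2(*(b-a)[1::-1]),'zero',np.arctan2(*(z-k)[1::-1]), np.linalg.norm(z-k))
u=(b-a)/np.linalg.norm(b-a); print('offset of line from k', np.cross(u,k-a))
rel(k)
p=d['pixels'][180:320,250:410];cv2.imwrite('pics/c2.png',cv2.resize(p[:,:,::-1],(640,560),interpolation=cv2.INTER_CUBIC))"
```

```text
[0.51310661 0.16567021 0.145     ] [0.5029545  0.17232437 0.177     ] [0.53185751 0.15271462 0.177     ] [0.55721323 0.17373702 0.137     ] ptr -0.5961278985888961 zero 0.18089416628862648 0.04554631998362845
offset of line from k [0.01796616 0.0264805  0.0001934 ]
shift cm [-0.15  0.3  10.79]
```

View pics/c2.png

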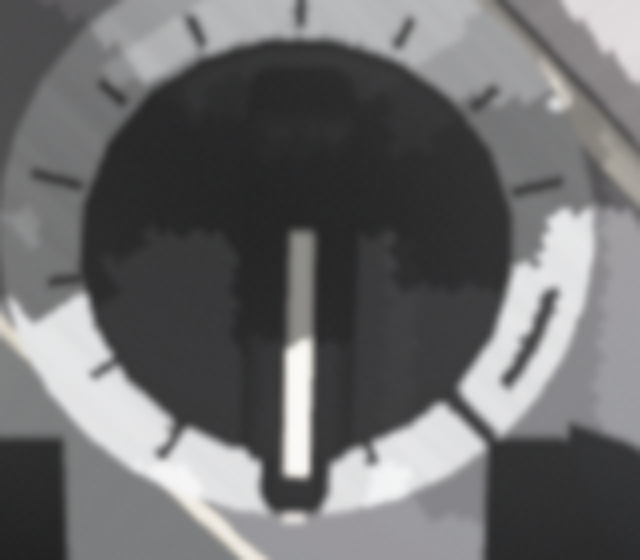

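The crop shows the zero tick's midpoint at (467,418), which is (366.8,284.5) in the full image. The line runs from (301,232) to (297,475), and the knob centre is at about (298,250).

```bash
python3 -c "
from h import *
import pickle
d=pickle.load(open('w1.pkl','rb'))
c=lambda u,v,z: ray(d,250+u/4,180+v/4,z)
k=c(298,250,.145);a=c(301,232,.177);b=c(297,475,.177);z=c(467,418,.137)
print(k,'ptr',np.arctan2(*(b-a)[1::-1]),'zero',np.arctan2(*(z-k)[1::-1]), np.linalg.norm((z-k)[:2]))
rel([*k[:2],.163])"
```

```text
[0.51353246 0.16575064 0.145     ] ptr -0.5885561968429012 zero 0.14931897611104736 0.04083375927563872
shift cm [-0.18  0.33  8.99]
```

>>> jog_arm([
  [[-0.18,0.33,2,0,0,0,4],[-0.18,0.33,4,0,0,0,4],[-0.18,0.33,6,0,0,0,4],[-0.18,0.33,7.5,0,0,0,4],[-0.18,0.33,8.9,0,0,0,4],[-0.18,0.33,8.9,0,0,0,4],[-0.18,0.33,8.9,0,0,0,1],[-0.18,0.33,8.9,0,0,0,1],[-0.18,0.33,8.9,0,0,0,1],[-0.18,0.33,8.9,0,0,0,1]],
])

```text
time: 2.9
tool_pos: [0.5145, 0.165, 0.1642]
eef_rot: [0.285, 0.958, 0.0, 0.0]
contact_force: [1.7, 1.2, 1.8]
gripper_width: 0.0148
grasp_force: 30.0
```

>>> jog_arm([
  [[0,0,0,0,0,-0.1,1],[0,0,0,0,0,-0.2,1],[0,0,0,0,0,-0.3,1],[0,0,0,0,0,-0.4,1],[0,0,0,0,0,-0.5,1],[0,0,0,0,0,-0.58,1],[0,0,0,0,0,-0.64,1],[0,0,0,0,0,-0.68,1],[0,0,0,0,0,-0.68,1],[0,0,0,0,0,-0.68,1]],
])

```text
time: 4.15
tool_pos: [0.5145, 0.1651, 0.1641]
eef_rot: [-0.05, 0.999, 0.0, 0.001]
contact_force: [2.2, 1.7, 4.5]
gripper_width: 0.0149
grasp_force: 30.0
```

```bash
python3 -c "
from h import *
import pickle
d=im('wrist');pickle.dump(d,open('w2.pkl','wb'))
s=manip.sense();M=R.from_quat(s['eef_rot']).as_matrix();print(s['time'],s['tool_pos'],'yaw',np.arctan2(M[1,1],M[0,1])-np.pi/2, s['contact_force'],s['ft_torque'])
t=im('top');p=np.hstack([cv2.resize(d['pixels'][150:330,230:410],(400,400),interpolation=2),cv2.resize(t['pixels'][205:265,240:300],(400,400),interpolation=2)])
cv2.imwrite('pics/c3.png',p[:,:,::-1])"
```

```text
4.2 [0.51448658 0.16505952 0.16415696] yaw 0.10068104860795146 [1.4713661  3.10233209 5.08399154] [ 0.47436631 -0.12120631  0.02925703]
```

>>> jog_arm([
  [[0,0,0,0,0,0,4],[0,0,0,0,0,0,4],[0,0,0,0,0,0,4],[0,0,-3,0,0,0,4],[0,0,-6,0,0,0,4],[0,0,-9,0,0,0,4],[0,0,-9,0,0,0,4],[0,0,-9,0,0,0,4]],
])

```text
time: 5.25
tool_pos: [0.5138, 0.1648, 0.2524]
eef_rot: [-0.051, 0.999, -0.0, -0.001]
contact_force: [-0.6, -0.0, -0.2]
gripper_width: 0.0403
grasp_force: 0.0
```

```bash
python3 -c "
from h import *
import pickle
d=im('wrist');pickle.dump(d,open('w2.pkl','wb'))
s=manip.sense();M=R.from_quat(s['eef_rot']).as_matrix();print(s['time'],s['tool_pos'],'yaw',np.arctan2(M[1,1],M[0,1])-np.pi/2)
print(proj(d,(.514,.165,.145)))
cv2.imwrite('pics/c3.png',cv2.resize(d['pixels'][170:320,240:400],(800,750)[:2] if 0 else (640,600),interpolation=2)[:,:,::-1])"
```

```text
5.3 [0.51375974 0.16477165 0.25229299] yaw 0.1011294304993382
(np.float64(319.6219681474084), np.float64(240.76836883032922))
```

View pics/c3.png

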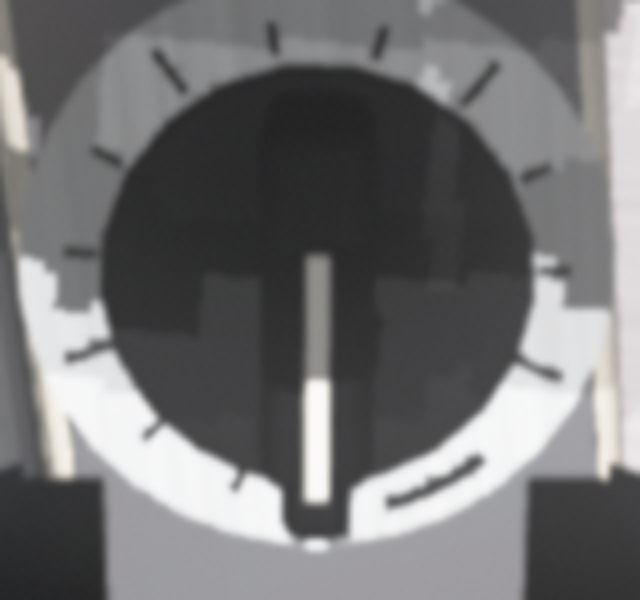

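The pointer line runs from (318,255) to (316,500) in the crop. The zero tick is hidden under the nose, between the arc's near end at (388,503) and the first 5-minute tick at (238,480). I'll fit the other 12 ticks, which are 0.435 rad apart, to get the zero direction.

```bash
python3 -c "
from h import *
import pickle
from scipy.optimize import least_squares
d=pickle.load(open('w2.pkl','rb'))
c=lambda u,v,z: ray(d,240+u/4,170+v/4,z)
T=[(238,480),(153,430),(88,352),(80,252),(107,157),(170,70),(272,40),(380,42),(480,82),(537,172),(555,270),(540,368)]
W=np.array([c(u,v,.137)[:2] for u,v in T]);i=np.arange(1,13)
f=lambda p:(np.c_[p[0]+p[3]*np.cos(p[2]-p[4]*i),p[1]+p[3]*np.sin(p[2]-p[4]*i)]-W).ravel()
for fix in (0,1):
    r=least_squares((lambda p:f(np.r_[p[:4],.4363])) if fix else f,[.513,.165,.18,.039,.436]);print(r.x,np.abs(r.fun).max())
a=c(318,255,.177);b=c(316,500,.177);print('ptr',np.arctan2(*(b-a)[1::-1]),a,b)
"
```

```text
[0.51474736 0.165003   0.18276991 0.03712564 0.43462646] 0.0009856259637126552
[0.51460907 0.16492771 0.19366436 0.0370947  0.436     ] 0.0011033694215591694
ptr 0.09390049372427929 [0.5004903  0.16344991 0.177     ] [0.53453379 0.16665604 0.177     ]
```

The zero direction is about 0.187 and the pointer is at about 0.097, so I'll turn 0.09 more.

>>> jog_arm([
  [[0,0,3,0,0,0,4],[0,0,6,0,0,0,4],[0,0,9,0,0,0,4],[0,0,9,0,0,0,1],[0,0,9,0,0,0,1],[0,0,9,0,0,0,1],[0,0,9,0,0,-0.04,1],[0,0,9,0,0,-0.08,1],[0,0,9,0,0,-0.09,1],[0,0,9,0,0,-0.09,1],[0,0,9,0,0,-0.09,1],[0,0,9,0,0,-0.09,4],[0,0,9,0,0,-0.09,4],[0,0,9,0,0,-0.09,4],[0,0,6,0,0,-0.09,4],[0,0,3,0,0,-0.09,4],[0,0,0,0,0,-0.09,4],[0,0,0,0,0,-0.09,4]],
])

```text
time: 7.55
tool_pos: [0.5149, 0.1649, 0.2556]
eef_rot: [-0.095, 0.995, -0.0, 0.002]
contact_force: [0.1, 0.2, 0.3]
gripper_width: 0.0401
grasp_force: 0.0
```

```bash
python3 -c "
from h import *
import pickle
d=im('wrist');pickle.dump(d,open('w3.pkl','wb'))
s=manip.sense();M=R.from_quat(s['eef_rot']).as_matrix();print(s['time'],s['tool_pos'],'yaw',np.arctan2(M[1,1],M[0,1])-np.pi/2,s['contact_force'])
cv2.imwrite('pics/c4.png',cv2.resize(d['pixels'][170:320,240:400],(640,600),interpolation=2)[:,:,::-1])"
```

```text
7.6 [0.51429678 0.1648489  0.25384716] yaw 0.19119464771546424 [ 1.17945972  1.11449505 -1.5135749 ]
```

View pics/c4.png

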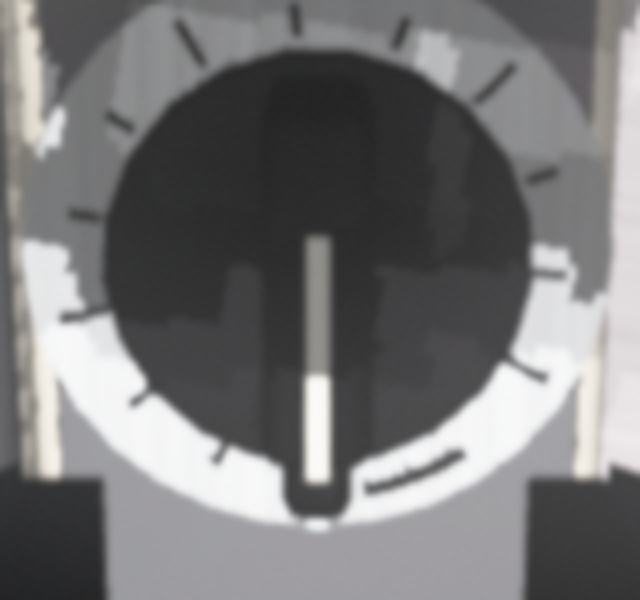

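The crop now shows the pointer line from (318,235) to (316,480), midway between tick 1 at (222,453) and its mirror image. I'll run the same fit again.

```bash
python3 -c "
from h import *
import pickle
from scipy.optimize import least_squares
d=pickle.load(open('w3.pkl','rb'))
c=lambda u,v,z: ray(d,240+u/4,170+v/4,z)
T=[(222,453),(142,397),(85,316),(84,215),(120,123),(191,43),(295,18),(401,33),(496,82),(543,177),(549,273),(529,367)]
W=np.array([c(u,v,.137)[:2] for u,v in T]);i=np.arange(1,13)
f=lambda p:(np.c_[p[0]+p[3]*np.cos(p[2]-p[4]*i),p[1]+p[3]*np.sin(p[2]-p[4]*i)]-W).ravel()
r=least_squares(lambda p:f(np.r_[p[:4],.4354]),[.513,.165,.18,.039,.436]);print(r.x,np.abs(r.fun).max())
a=c(318,235,.177);b=c(316,480,.177);print('ptr',np.arctan2(*(b-a)[1::-1]))
k=r.x[:2]; A=.188; Rm=np.array([[np.cos(A),-np.sin(A)],[np.sin(A),np.cos(A)]])
for e in (.0715,.07): print('handle from knob', k+Rm@np.array([-e,-.155]))
"
```

```text
[0.51458797 0.16503419 0.18960194 0.03707029 0.436     ] 0.0010982919929752033
ptr 0.18398202992849347
handle from knob [ 0.47331644 -0.00059766]
handle from knob [ 4.74790015e-01 -3.17321527e-04]
```

The pointer is within about 0.005 rad of zero, so the timer is done. Now I'll move above the hood handle and turn the fingers to close across the bar.

>>> jog_arm([
  [[0.7,-1.5,0,0,0,0.17,3],[1.5,-3.2,0,0,0,0.34,3],[2.3,-5,0,0,0,0.51,3],[3.1,-6.8,0,0,0,0.68,3],[3.9,-8.6,0,0,0,0.85,3],[4.7,-10.4,0,0,0,1.02,3],[5.5,-12.2,0,0,0,1.19,3],[6.3,-14,0,0,0,1.36,3],[7.1,-15.5,0,0,0,1.5,3],[7.1,-15.5,0,0,0,1.57,3],[7.1,-15.5,0,0,0,1.57,3],[7.1,-15.5,0,0,0,1.57,3]],
])

```text
time: 9.1
tool_pos: [0.4738, -0.0006, 0.2531]
eef_rot: [0.635, 0.772, -0.0, -0.001]
contact_force: [0.6, -0.9, -0.4]
gripper_width: 0.03
grasp_force: 0.0
```

```bash
python3 -c "
from h import *
import pickle
d=im('wrist','w4.png');pickle.dump(d,open('w4.pkl','wb'))
s=manip.sense();M=R.from_quat(s['eef_rot']).as_matrix();print(s['time'],s['tool_pos'],M.round(3))
rel((.473,0,.133)); print([proj(d,(.473+a*-.187,a*.982,.138)) for a in (-.05,0,.05)])"
```

```text
9.15 [ 0.47382627 -0.00062287  0.2532302 ] [[-0.192  0.981 -0.001]
 [ 0.981  0.192  0.   ]
 [ 0.    -0.001 -1.   ]]
shift cm [ 0.07 -0.06 12.02]
[(np.float64(317.18026372461316), np.float64(308.98080136245665)), (np.float64(317.5500018821307), np.float64(234.66442090277215)), (np.float64(317.96294491054687), np.float64(151.66397698320915))]
```

View pics/w4.png

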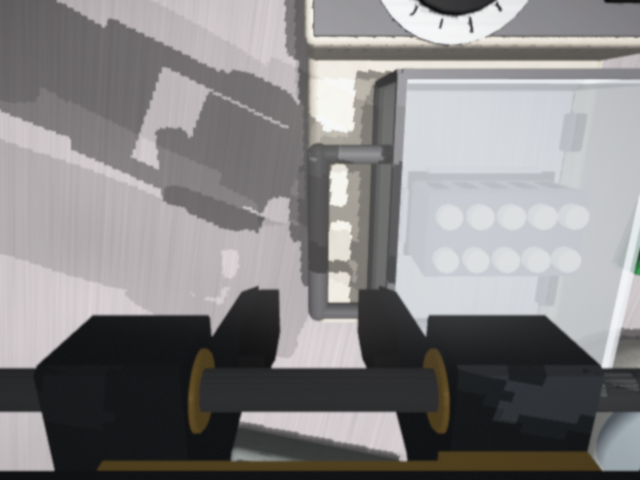

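The handle bar is at u≈318, from v 155 to 310, just as predicted. I'll descend, grip it, and compute the arc.

>>> jog_arm([
  [[0.1,-0.05,3,0,0,0,3],[0.1,-0.05,6,0,0,0,3],[0.1,-0.05,9,0,0,0,3],[0.1,-0.05,11,0,0,0,3],[0.1,-0.05,12,0,0,0,3],[0.1,-0.05,12,0,0,0,3],[0.1,-0.05,12,0,0,0,0.5],[0.1,-0.05,12,0,0,0,0.5],[0.1,-0.05,12,0,0,0,0.5],[0.1,-0.05,12,0,0,0,0.5]],
])

```text
time: 10.4
tool_pos: [0.4733, -0.0, 0.1342]
eef_rot: [0.636, 0.772, -0.0, 0.0]
contact_force: [-3.3, -1.1, 7.0]
gripper_width: 0.0114
grasp_force: 29.5
```

```bash
python3 -c "
from h import *
import pickle
d=pickle.load(open('w4.pkl','rb'))
c=np.array([ray(d,u,v,.14)[:2] for u,v in [(450,217),(574,217),(446,260),(567,260)]]);print('rack',c.mean(0))
s=manip.sense();print(s['tool_pos'],s['contact_force'])
p0=np.arctan2(6.6,18.2);L=np.hypot(6.6,18.2)
for th in np.arange(0,1.96,.1):
    t=np.clip((th-.9)/1.0,0,1)*.6
    print(round(th,2),np.round([18.2-L*np.cos(p0+th)+.5*np.sin(t),6.6-L*np.sin(p0+th)+.5*np.cos(t)-.5,-t],2))
"
```

```text
rack [0.58784367 0.02043108]
[ 4.73259119e-01 -2.91497752e-05  1.34219827e-01] [-3.29899332 -1.14187122  6.98151534]
0.0 [ 0.  0. -0.]
0.1 [ 0.75 -1.78 -0.  ]
0.2 [ 1.67 -3.48 -0.  ]
0.3 [ 2.76 -5.08 -0.  ]
0.4 [ 4.01 -6.57 -0.  ]
0.5 [ 5.39 -7.92 -0.  ]
0.6 [ 6.91 -9.12 -0.  ]
0.7 [  8.53 -10.17  -0.  ]
0.8 [ 10.25 -11.05  -0.  ]
0.9 [ 12.06 -11.76  -0.  ]
1.0 [ 13.95 -12.28  -0.06]
1.1 [ 15.89 -12.62  -0.12]
1.2 [ 17.85 -12.76  -0.18]
1.3 [ 19.81 -12.72  -0.24]
1.4 [ 21.76 -12.48  -0.3 ]
1.5 [ 23.67 -12.05  -0.36]
1.6 [ 25.53 -11.44  -0.42]
1.7 [ 27.32 -10.65  -0.48]
1.8 [29.02 -9.7  -0.54]
1.9 [30.61 -8.58 -0.6 ]
```

>>> jog_arm([
  [[0,0.35,-0.9,0,0,0,0.5],[0,0.75,-1.78,0,0,0,0.5],[0,1.2,-2.65,0,0,0,0.5],[0,1.67,-3.48,0,0,0,0.5],[0,2.2,-4.3,0,0,0,0.5],[0,2.76,-5.08,0,0,0,0.5],[0,3.35,-5.85,0,0,0,0.5],[0,4.01,-6.57,0,0,0,0.5],[0,4.01,-6.57,0,0,0,0.5]],
])

```text
time: 11.52
tool_pos: [0.5135, 0.0079, 0.2005]
eef_rot: [0.636, 0.772, 0.001, 0.001]
contact_force: [-3.2, -1.9, 4.9]
gripper_width: 0.0117
grasp_force: 29.6
```

>>> jog_arm([
  [[0,0.67,-0.7,0,0,0,0.5],[0,1.38,-1.35,0,0,0,0.5],[0,2.12,-1.97,0,0,0,0.5],[0,2.9,-2.55,0,0,0,0.5],[0,3.7,-3.1,0,0,0,0.5],[0,4.52,-3.6,0,0,0,0.5],[0,5.37,-4.06,0,0,0,0.5],[0,6.24,-4.48,0,0,0,0.5],[0,7.14,-4.85,0,0,0,0.5],[0,8.05,-5.19,0,0,0,0.5],[0,8.99,-5.47,-0.03,0,0,0.5],[0,9.94,-5.71,-0.06,0,0,0.5],[0,10.9,-5.9,-0.09,0,0,0.5],[0,11.88,-6.05,-0.12,0,0,0.5],[0,11.88,-6.05,-0.12,0,0,0.5]],
])

```text
time: 13.4
tool_pos: [0.6299, 0.0306, 0.2602]
eef_rot: [0.635, 0.77, 0.047, 0.039]
contact_force: [2.3, -0.6, -11.6]
gripper_width: 0.0115
grasp_force: 30.7
```

>>> jog_arm([
  [[0,0.98,0.02,-0.03,0,0,0.5],[0,1.96,0.1,-0.06,0,0,0.5],[0,2.94,0.22,-0.09,0,0,0.5],[0,3.9,0.37,-0.12,0,0,0.5],[0,4.86,0.59,-0.15,0,0,0.5],[0,5.81,0.84,-0.18,0,0,0.5],[0,6.74,1.15,-0.21,0,0,0.5],[0,7.66,1.5,-0.24,0,0,0.5],[0,8.55,1.9,-0.27,0,0,0.5],[0,9.43,2.33,-0.3,0,0,0.5],[0,9.43,2.33,-0.3,0,0,0.5]],
])

```text
time: 14.78
tool_pos: [0.7242, 0.0488, 0.2473]
eef_rot: [0.622, 0.755, 0.161, 0.133]
contact_force: [-1.6, -2.4, -9.7]
gripper_width: 0.0115
grasp_force: 30.3
```

>>> jog_arm([
  [[0,0.67,0.71,-0.03,0,0,0.5],[0,1.31,1.45,-0.06,0,0,0.5],[0,1.91,2.22,-0.09,0,0,0.5],[0,2.48,3.01,-0.12,0,0,0.5],[0,2.99,3.84,-0.15,0,0,0.5],[0,3.47,4.68,-0.18,0,0,0.5],[0,3.47,4.68,-0.18,0,0,0.5]],
])

```text
time: 15.65
tool_pos: [0.7733, 0.0584, 0.2181]
eef_rot: [0.608, 0.737, 0.227, 0.187]
contact_force: [-4.2, -3.0, -11.8]
gripper_width: 0.0109
grasp_force: 30.1
```

```bash
python3 -c "
from h import *
s=manip.sense();print(s['q'].round(2));r=R.from_quat(s['eef_rot'])
G=s['tool_pos']-.005*r.as_matrix()[:,2]; u=np.array([np.cos(.189),np.sin(.189),0])
H=np.array([.4733,0,.072])+u*.182; w=G-H; print('theta',np.pi-np.arctan2(w[2],w@u)-np.arctan2(66,182), np.hypot(w[2],w@u))"
```

```text
[-0.13  0.64  1.2   0.27  0.75 -0.47]
theta 1.899966270869554 0.19279765621909595
```

The hood is at about 1.9. Now release, back out and straighten up above the rack.

>>> jog_arm([
  [[0,0,0,0,0,0,3],[0,0,0,0,0,0,3],[0,0,0,0,0,0,3],[0,0,-2,0,0,0,3],[0,0,-5,0,0,0,3],[0,0,-8.5,0,0,0,3],[0,0,-12,0,0,0,4],[0,-3,-13,0.1,0,0,6],[0,-6,-13.5,0.25,0,0,8],[0,-9,-14,0.4,0,0,8.8],[0,-12,-14,0.55,0,0,8.8],[0,-13.2,-14.1,0.6,0,0,8.8],[0,-13.2,-14.1,0.6,0,0,8.8],[0,-13.2,-14.1,0.6,0,0,8.8]],
])

```text
time: 17.4
tool_pos: [0.5891, 0.0226, 0.2621]
eef_rot: [0.636, 0.772, 0.001, 0.001]
contact_force: [0.0, 0.5, -0.7]
gripper_width: 0.088
grasp_force: 0.0
```

>>> jog_arm([
  [[0,0,0,0,0,-0.18,8.8],[0,0,0,0,0,-0.36,8.8],[0,0,0,0,0,-0.54,8.8],[0,0,0,0,0,-0.72,8.8],[0,0,0,0,0,-0.9,8.8],[0,0,0,0,0,-1.08,8.8],[0,0,0,0,0,-1.26,8.8],[0,0,0,0,0,-1.44,8.8],[0,0,0,0,0,-1.57,8.8],[0,0,0,0,0,-1.57,8.8],[0,0,0,0,0,-1.57,8.8]],
])

```text
time: 18.77
tool_pos: [0.5888, 0.0225, 0.2616]
eef_rot: [-0.094, 0.996, -0.0, 0.001]
contact_force: [0.0, 0.7, -0.0]
gripper_width: 0.088
grasp_force: 0.0
```

```bash
python3 -c "
from h import *
import pickle
d=im('wrist');t=im('top');pickle.dump((d,t),open('w5.pkl','wb'))
s=manip.sense();M=R.from_quat(s['eef_rot']).as_matrix();print(s['time'],s['tool_pos'],M.round(3),'yaw',np.arctan2(M[1,1],M[0,1])-np.pi/2,s['q'].round(2))
rel((.588,.0204,.105))
cv2.imwrite('pics/w5.png',cv2.resize(np.hstack([d['pixels'][:,80:560],t['pixels'][:,200:]]),None,fx=.86,fy=.86,interpolation=3)[:,:,::-1])"
```

```text
18.875 [0.58868998 0.0225304  0.26148013] [[-0.982 -0.188  0.001]
 [-0.188  0.982  0.   ]
 [-0.001 -0.    -1.   ]] yaw 0.18961170095218183 [-0.16  0.45  1.28  0.    1.41 -1.92]
shift cm [ 0.12 -0.2  15.65]
```

View pics/w5.png

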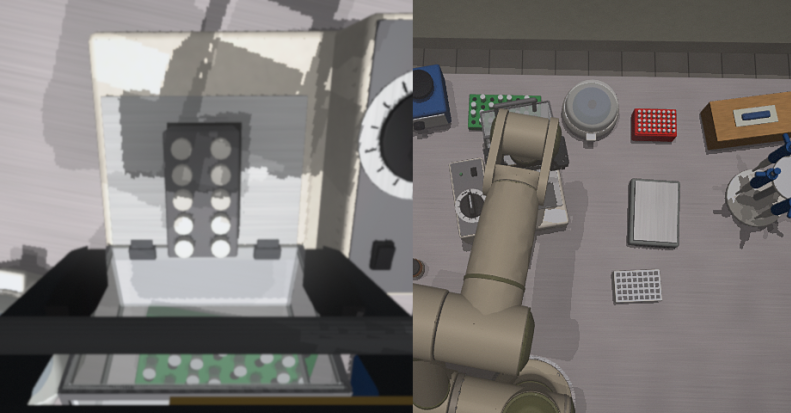

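The wrist crop shows the rack with cap columns at u 181 and 221 and rows from v 149 to 248 (0.86 scale, offset 80). The hood stands back behind the hinge line. The top crop shows the cold plate clear. I'll compute the rack and plate centres by code.

```bash
python3 -c "
from h import *
import pickle
d,t=pickle.load(open('w5.pkl','rb'))
c=np.array([ray(d,80+u/.86,v/.86,.14)[:2] for u,v in [(181,149),(221,149),(184,248),(220,248)]])
print('rack',c.mean(0),c)
rel([*c.mean(0),.105])
g=cv2.cvtColor(t['pixels'],cv2.COLOR_RGB2GRAY);r=np.zeros_like(g);r[200:296,444:518]=g[200:296,444:518]
for th in (130,150,165):
  n,l,s,_=cv2.connectedComponentsWithStats((r>th).astype('uint8'));
  l=(l==l[247,481])&(r>th); q=cv2.boxPoints(cv2.minAreaRect(cv2.findNonZero(l.astype('uint8'))))
  W=np.array([ray(t,u,v,.05)[:2] for u,v in q]); e=W-np.roll(W,1,0)
  print(th,q.round(1).tolist(),W.mean(0).round(4),np.linalg.norm(e,axis=1).round(3),np.arctan2(e[:,1],e[:,0]).round(3))
"
```

```text
rack [0.58922448 0.01946841] [[ 0.55500053 -0.00158189]
 [ 0.54975313  0.02592772]
 [ 0.6286327   0.01333154]
 [ 0.62351155  0.04019628]]
shift cm [ 1.000e-02 -3.100e-01  1.565e+01]
130 [[456.29998779296875, 279.3999938964844], [458.8999938964844, 209.6999969482422], [508.70001220703125, 211.60000610351562], [506.0, 281.29998779296875]] [ 0.5251 -0.3423] [0.118 0.172 0.121 0.171] [ 1.554 -0.054 -1.59   3.073]
150 [[456.5, 279.5], [458.79998779296875, 209.89999389648438], [508.29998779296875, 211.5], [506.0, 281.20001220703125]] [ 0.525  -0.3422] [0.118 0.172 0.12  0.171] [ 1.559 -0.049 -1.585  3.078]Traceback (most recent call last):
  File "<string>", line 11, in <module>
    l=(l==l[247,481])&(r>th); q=cv2.boxPoints(cv2.minAreaRect(cv2.findNonZero(l.astype('uint8'))))
                                              ~~~~~~~~~~~~~~~^^^^^^^^^^^^^^^^^^^^^^^^^^^^^^^^^^^^
cv2.error: OpenCV(4.12.0) /io/opencv/modules/imgproc/src/convhull.cpp:143: error: (-215:Assertion failed) total >= 0 && (depth == CV_32F || depth == CV_32S) in function 'convexHull'
```

>>> jog_arm([
  [[0,-0.28,3,0,0,0,8.8],[0,-0.28,6,0,0,0,8.8],[0,-0.28,9,0,0,0,8.8],[0,-0.28,11.5,0,0,0,8.8],[0,-0.28,13.5,0,0,0,8.8],[0,-0.28,14.8,0,0,0,8.8],[0,-0.28,15.6,0,0,0,8.8],[0,-0.28,15.6,0,0,0,8.8],[0,-0.28,15.6,0,0,0,5],[0,-0.28,15.6,0,0,0,5],[0,-0.28,15.6,0,0,0,5],[0,-0.28,15.6,0,0,0,5],[0,-0.28,15.6,0,0,0,5]],
])

```text
time: 20.5
tool_pos: [0.5892, 0.0198, 0.1056]
eef_rot: [-0.095, 0.995, -0.0, 0.0]
contact_force: [1.1, 1.2, 2.3]
gripper_width: 0.0556
grasp_force: 30.0
```

>>> jog_arm([
  [[0,0,-0.5,0,0,0,5],[0,0,-1.5,0,0,0,5],[0,0,-3,0,0,0,5],[0.8,0,-4.8,0,0,0,5],[2,0,-6.5,0,0,0,5],[3.5,0,-7.7,0,0,0,5],[5,-0.8,-8,0,0,0,5],[6,-2.5,-8,0,0,0.02,5],[6.8,-5,-8,0,0,0.05,5],[7.6,-8,-8,0,0,0.08,5],[8.4,-11,-8,0,0,0.11,5],[9.2,-14,-8,0,0,0.14,5],[10,-17,-8,0,0,0.17,5],[10.7,-20,-8,0,0,0.2,5],[11.3,-23,-8,0,0,0.22,5],[11.9,-26,-8,0,0,0.24,5],[12.4,-29,-8,0,0,0.245,5],[12.8,-32,-8,0,0,0.245,5],[13,-33.6,-8,0,0,0.245,5],[13,-34.3,-8,0,0,0.245,5]],
])

```text
time: 23.0
tool_pos: [0.5264, -0.3424, 0.1852]
eef_rot: [0.027, 1.0, 0.0, -0.0]
contact_force: [-0.0, 0.4, -2.8]
gripper_width: 0.0557
grasp_force: 30.0
```

```bash
python3 -c "
from h import *
import pickle
from scipy.optimize import least_squares
s=manip.sense();M=R.from_quat(s['eef_rot']).as_matrix();print(s['time'],s['tool_pos'],'yaw',np.arctan2(M[1,1],M[0,1])-np.pi/2,s['gripper_width'])
d=pickle.load(open('a.pkl','rb'))['scene'];p=d['pixels'][215:325,100:205]
print([proj(d,(.526+x,-.342+y,.05)) for x,y in [(.085,.06),(.085,-.06),(-.085,-.06),(-.085,.06)]])
g=cv2.cvtColor(d['pixels'],cv2.COLOR_RGB2GRAY);r=np.zeros_like(g);r[222:318,103:198]=g[222:318,103:198];m=(r>165).astype('uint8')
for th in (130,150,170):
  n,l=cv2.connectedComponents((r>th).astype('uint8')); k=l[265,150]; 
  if not k: print(th,g[265,150]);continue
  C=max(cv2.findContours((l==k).astype('uint8'),0,2)[0],key=cv2.contourArea)
  W=np.array([ray(d,u,v,.05)[:2] for u,v in C[:,0]],np.float32); (c,wh,a)=cv2.minAreaRect(W); print(th,c,wh,a,W.shape)
"
```

```text
23.0 [ 0.52642853 -0.34236674  0.18522683] yaw -0.05481681165589669 0.05573404125332075
[(np.float64(166.56737518994217), np.float64(302.2896485817036)), (np.float64(108.11571617189614), np.float64(298.6939047851387)), (np.float64(129.90366002560702), np.float64(228.18924050095382)), (np.float64(184.12909651719426), np.float64(231.20593348526302))]
130 (0.5337350964546204, -0.33997899293899536) (0.2544575035572052, 0.20538102090358734) 11.21195125579834 (131, 2)
150 (0.5183066725730896, -0.3531184494495392) (0.19300666451454163, 0.21258671581745148) 3.7192070484161377 (169, 2)
170 (0.5255281925201416, -0.3408675789833069) (0.11485733091831207, 0.16560518741607666) 87.19087219238281 (116, 2)
```

Both cameras agree on the plate at (0.526, -0.342). Now I'll lower the rack.

>>> jog_arm([
  [[0,0.1,2.5,0,0,0,5],[0,0.1,5,0,0,0,5],[0,0.1,7.3,0,0,0,5],[0,0.1,9,0,0,0,5],[0,0.1,10,0,0,0,5],[0,0.1,10.4,0,0,0,5],[0,0.1,10.6,0,0,0,5],[0,0.1,10.7,0,0,0,5],[0,0.1,10.75,0,0,0,5],[0,0.1,10.75,0,0,0,5],[0,0.1,10.75,0,0,0,5]],
])

```text
time: 24.38
tool_pos: [0.5268, -0.3407, 0.078]
eef_rot: [0.027, 1.0, -0.0, 0.0]
contact_force: [-0.3, -0.2, -3.1]
gripper_width: 0.0556
grasp_force: 30.0
```

Still hanging freely, so I'll creep down in small steps.

>>> jog_arm([
  [[0,0,0.05,0,0,0,5],[0,0,0.1,0,0,0,5],[0,0,0.15,0,0,0,5],[0,0,0.15,0,0,0,5]],
])

```text
time: 24.88
tool_pos: [0.5268, -0.3407, 0.0763]
eef_rot: [0.027, 1.0, 0.0, -0.0]
contact_force: [0.2, 0.3, -3.0]
gripper_width: 0.0555
grasp_force: 30.0
```

>>> jog_arm([
  [[0,0,0.03,0,0,0,5],[0,0,0.06,0,0,0,5],[0,0,0.08,0,0,0,5],[0,0,0.08,0,0,0,5]],
])

```text
time: 25.38
tool_pos: [0.5268, -0.3407, 0.0756]
eef_rot: [0.027, 1.0, -0.0, 0.0]
contact_force: [0.1, 0.7, -2.8]
gripper_width: 0.0554
grasp_force: 30.0
```

>>> jog_arm([
  [[0,0,0.03,0,0,0,5],[0,0,0.06,0,0,0,5],[0,0,0.06,0,0,0,5]],
])

```text
time: 25.75
tool_pos: [0.5268, -0.3407, 0.0756]
eef_rot: [0.027, 1.0, -0.0, 0.0]
contact_force: [-3.3, 2.1, 6.4]
gripper_width: 0.0559
grasp_force: 30.0
```

>>> jog_arm([
  [[0,0,0.03,0,0,0,5],[0,0,0.06,0,0,0,5],[0,0,0.06,0,0,0,5]],
])

```text
time: 26.12
tool_pos: [0.5268, -0.3407, 0.0755]
eef_rot: [0.027, 1.0, -0.0, 0.0]
contact_force: [-5.2, 4.1, 9.2]
gripper_width: 0.0557
grasp_force: 30.0
```

Contact made gently. Release, then rise.

>>> jog_arm([
  [[0,0,-0.05,0,0,0,5.6],[0,0,-0.05,0,0,0,6.5],[0,0,-0.05,0,0,0,8],[0,0,-0.05,0,0,0,8.5],[0,0,-0.05,0,0,0,8.5],[0,0,-2,0,0,0,8.5],[0,0,-5,0,0,0,8.5],[0,0,-9,0,0,0,8.5],[0,0,-14,0,0,0,8.5],[6,0,-17,0,0,0,8.5],[12,0,-17,0,0,0,8.5],[15,0,-17,0,0,0,8.5],[15,0,-17,0,0,0,8.5],[15,0,-17,0,0,0,8.5]],
])

```text
time: 27.88
tool_pos: [0.3776, -0.3328, 0.2445]
eef_rot: [0.027, 1.0, -0.0, 0.0]
contact_force: [0.8, 0.1, -0.7]
gripper_width: 0.0848
grasp_force: 0.0
```

```bash
python3 -c "
from h import *
t=im('top');d=im('scene');print(manip.sense()['time'],manip.sense()['contact_force'])
cv2.imwrite('pics/f.png',cv2.resize(np.hstack([d['pixels'][140:380,60:440],t['pixels'][80:320,230:530]]),(800,282),interpolation=2)[:,:,::-1])
cv2.imwrite('pics/f.png',np.vstack([cv2.resize(d['pixels'][190:360,80:450],(640,294),interpolation=2),cv2.resize(t['pixels'][165:300,230:524],(640,294),interpolation=2)])[:,:,::-1])"
```

```text
27.975 [-0.20957674  0.27447868 -1.10803559]
```

View pics/f.png

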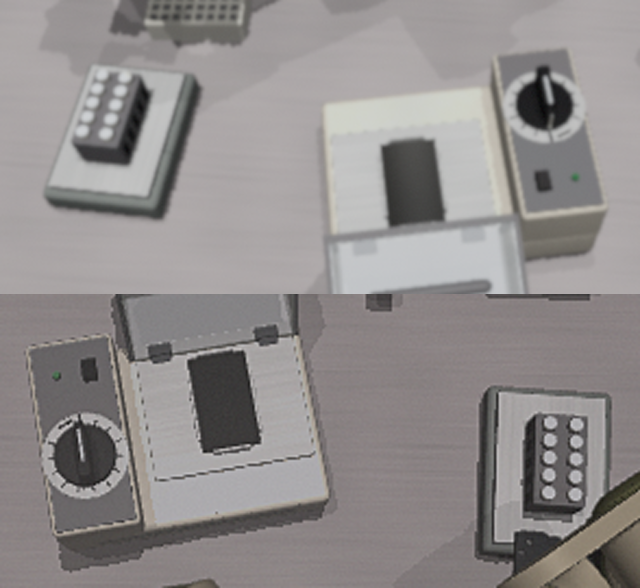

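The final pictures show the timer pointer on the zero tick, the hood back, and the rack upright on the plate. Caps are centred at (564,458) in the lower panel and (104,104) in the upper. I'll check the centring numerically.

```bash
python3 -c "
from h import *
import pickle
a=pickle.load(open('a.pkl','rb'));f=640/294;g=640/370
print(ray(a['top'],230+564/f,165+(458-294)/f,.11),ray(a['scene'],80+104/g,190+104/g,.11))
T=[ray(a['top'],230+u/f,165+(v-294)/f,.11)[:2] for u,v in [(551,424),(577,424),(549,492),(577,492)]];e=T[0]+T[1]-T[2]-T[3];print('yaw',np.arctan2(e[1],e[0]))"
```

```text
[ 0.52527691 -0.34337247  0.11      ] [ 0.5281373  -0.33867285  0.11      ]
yaw -0.039935503944580224
```

The rack centre is within about 2 mm of the plate centre and square to it, so I'm handing in.

```bash
python3 -c "
from plant import manip
print(manip.sign_off())"
```

```text
the job is handed in; nothing more can be done
None
```

The job is handed in at about 28 s: timer on zero (within about 0.01 rad), hood fully back, rack upright and square on the cold plate within about 3 mm of centre, and the bystanders not touched.

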